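# Clamp the split breadboard

### The arm

A 7-joint arm with a two-finger parallel gripper is mounted at the origin on a cart in front of the work surface, level with it; the furniture and walls round the work are solid. World frame = base frame: x ahead of the robot, y to its left, z up, the work surface at z = 0. Lengths are in m, angles in degrees, forces in N, time in s.
With the tool pointing down it reaches from about 0.425 to 0.875 m from the base axis. Payload 4.7 kg.
Tool frame: the origin (TCP) lies midway between the tips of the shut fingers; the grasp point (between the pads) lies 19 mm behind it; z points along the fingers, y is the line along which they close (so a half turn about z gives the same grasp; the last joint's range is limited). The gripper opens to 87 mm and grips with 3 to 60 N. Pads are 19 mm wide; open, the fingers measure 117 mm over their backs; the gripper's body (75 mm by 190 mm) begins 51 mm behind the grasp point.
Start: joints at [69.849, 18.392, -4.016, 83.108, 1.295, 78.541, -3.26], TCP at [0.232, -0.607, 0.223] pointing down, gripper open.
Joint ranges: [-163.93, 163.93], [-17.29, 119.83], [-79.2, 71.16], [3.27, 140.29], [-89.18, 269.18], [5.43, 117.66], [-154.24, 154.24]. Speed limits (degrees/s): [147.25, 147.25, 180, 180, 180, 180, 180].

### API

Orientations are given as [roll, pitch, yaw] about the fixed x, y, z axes, in that order (R = Rz(yaw) Ry(pitch) Rx(roll)).
In Python, from cell import env, viewer, boxes_of, masks_of gives the robot as it stands. The module is installed in compiled form; this text tells all that it offers.
- The arm moves only by the tool apply_moves, never from a script. Its argument "moves" is a list of rows, each a list of 7 numbers: the shift along the tool's x, y, z scaled (see below), then the turn, a rotation vector about the tool's x, y, z scaled (see below), then the opening, from 0 (shut) to 1 (fully open). A call has 1 to 20 rows; each row is the pose to reach, as a shift and turn from the pose commanded when the call began, along the tool's axes at that moment; what a row does not reach only later rows make up. The controller multiplies each number of a shift by 0.2 m and each number of a turn by 1.5 rad. A row lasts 1/10 s, in which the tool goes at most 50 mm and 8.59 degrees, less where a joint would pass 70% of its speed; a pose out of reach is approached as far as the arm can. A call with a number of a shift or a turn outside -1 to 1 is refused whole. A call with a gripper value outside its range is refused whole. The fingers move at their own pace and stop on an object; "grip_force" is the grip in N (left out, the last holds). Time passes only in rows, so rows that repeat a pose let the fingers close. It gives the time, the measured TCP pose, the force, the opening and the grip force at its end, in the units of the state.
- env.get_obs(): the state, without advancing time (a new reading comes with each control period).
- viewer.read_camera(name): name is "scene" or "top" or "wrist"; returns the picture (420x560x3 uint8, red, green, blue); there is no depth.
- viewer.get_calibration(name): a dict with "fov_y" (degrees; the focal length in pixels is half the picture's height over the tangent of half this angle, whatever the lens; pixels are square), "cx", "cy" (the principal point, pixels), "position" and "orientation" of the camera in the world. Camera axes: x right, y up, looking along -z (the intrinsics and any distortion apply to the point x, -y, -z); pixel columns grow to the right and rows downward; lengths in m; the calibration is good to about 2 mm. A picture is of the moment at which its call begins: read the wrist's pose just before it. get_calibration takes no time and is no camera call; for the wrist camera it gives the pose at the moment of the call.
- env.sign_off(): hands the job in; it is judged then, once.
Trained networks look in the newest picture that a camera, given by its name, has taken for a name from the list of things; names that differ only in an ending like _2 or _b are one class to them, and where a whole thing is asked for, a point or a joint stands for the part that bears it (a point fixed in the world has none). Each returns a list of dicts, best first, with "conf" (0 to 1); they miss things now and then, are a little off and sometimes report something else, mostly with a low value. They report only what shows in the picture. A call takes as long as a camera call. They do not tell look-alikes from the thing itself.
- boxes_of(camera, target): "location" ([column, row] in pixels, amid what is visible of it).
- masks_of(camera, target): "pixels" (420x560 bool, what is visible of it) and "location" ([column, row] in pixels, amid what is visible of it).
The state is a dict: "time_s": time; "qpos": joint angles; "joint_velocities": joint speeds; "effort": joint torques, N m; "tool_pos": TCP position; "tool_rot": TCP orientation; "force": force on the tool from outside, world axes, zero at the start; "wrist_torque": the same for the moment, N m; "grip_width": finger opening in m; "grasp_force": force on a finger pad.
Only numpy, scipy, OpenCV 4.12 (cv2) and the standard library are available. Lean on these libraries where they do the work, as an engineer would, in place of code of your own. Each camera call takes 0.05 s, during which the arm holds its last target. There are 200 camera calls.

### The job

The two pieces of a split breadboard lie glued and dowelled in the gluing jig, with the seam still a little open. Slide the head of the one-hand bar clamp along its bar by its grip until its rubber pad stands about a finger's width (1 to 2 cm) short of the narrow piece, then pump the trigger against the grip, letting it come right out between full strokes, until the pad has pushed the seam shut and presses with a firm push of some 3 to 8 kilos; do not squeeze hard, because too much pressure starves the glue. Finish while holding the trigger squeezed, and leave the things standing round the jig where they are.

Things in the scene. Friction and masses are not known exactly. Their poses are not given: they have to be found in the camera images.
- jig: fixed gluing jig: a plywood base 210 x 470 x 12 mm whose top is at z = 12 mm, a pale wooden block 92 mm high at each end, and a level steel bar (8 mm wide, 20 mm high, its top at z = 96 mm) running along the jig's own y axis between them. Origin: underside of the base, under the bar. The fixed jaw, black with a rubber pad, stands at the +y end; the clamp head closes toward +y.
- clamp_head (a joint): where the black clamp head stands on the bar, in m: 0 farthest open, growing as it moves toward the fixed jaw (jig +y), at most 0.145. It slides that way when its grip is pushed (about 4 N; it feels like some 3 kg), but a one-way brake stops it from sliding back.
- clamp_trigger (a joint): squeeze of the trigger in rad: 0 let out, 0.30 fully squeezed against the grip. It springs back by itself (4 to 5 N at the finger swell). A full stroke moves the head 6 to 8 mm toward the fixed jaw. Once the pad bears on the board it presses with about twice the force (above the spring's) put on the trigger, and the brake keeps most of that when the trigger is let out.
- grip_mid (a point): on the head, midway between the back of the upright grip and the front of the let-out trigger, 165 mm above the worktop; axes as the jig's. The grip is 28 mm wide, 22 mm thick along the bar, its top at z = 198 mm, its back 30 mm from this point toward -y. Grip and trigger together are 60 mm thick along the bar, 43 mm when squeezed; free all round above z = 120 mm.
- trigger_front (a point): foremost (+y) point of the trigger's rounded finger swell, 20 mm wide, where a finger presses it; 30 mm from grip_mid when let out, 13 mm when fully squeezed. The trigger hinges 57 mm below this point.
- pad_face (a point): centre of the working face of the moving rubber pad (40 mm wide, 30 mm high, z = 14 to 44 mm); its y axis points toward the fixed jaw. The pad is springy: it gives about 1 mm for each 15 N. It is 36 mm ahead (+y) of grip_mid.
- fixed_face (a point): centre of the fixed jaw's pad face, same size and height, looking toward -y of the jig
- board_wide: wide piece of the breadboard, oak, 190 x 110 x 18 mm (110 along its y), loose, next to the fixed jaw. Origin: centre of its underside.
- board_narrow: narrow piece, 190 x 70 x 18 mm (70 along its y), loose, with two dowels that reach into the wide piece. Origin: centre of its underside.
- narrow_edge (a point): middle of the narrow piece's outer edge, the one that the moving pad comes to bear on (its -y side)
- narrow_seam (a point): middle of the narrow piece's seam edge, half way up
- wide_seam (a point): middle of the wide piece's seam edge, half way up; its y axis points toward the fixed jaw. The seam is open by the distance between the two.
- clamp_pad: the moving rubber pad, carried by the head; it must end pressing the narrow piece with 20 to 120 N, never more
- timer: white round kitchen timer, 67 mm wide, 48 mm high, beside the jig; to be left alone
- cup: espresso cup with a handle, 50 mm high, behind the jig; to be left alone
- spice: taller glass spice jar with a dark wooden lid, 52 mm wide, 105 mm high, at the right end of the jig; to be left alone
- lemon: lemon, 82 mm long, in front of the jig; to be left alone
- spice_low: low glass spice jar with a wooden lid, 42 mm wide, 70 mm high, behind the jig; to be left alone
Not all that is in view belongs to the job. Leave any pink look-alike of the board_narrow alone.

How it is judged (in metres and radians):
On the way, in this order (a step that is already met when the one before it is completed fails the run):
1. the head is slid up until its pad stands 5 to 25 mm short of the narrow piece, with the trigger not squeezed (y of narrow_edge in the frame of pad_face between 0.005 and 0.025 m and value of joint clamp_trigger below 0.08 rad and velocity of joint clamp_head below 0.01 m/s), for 0.2 s.
2. the trigger is squeezed through a full stroke (value of joint clamp_trigger above 0.22 rad), for 0.05 s.
3. the trigger is let out again for the next stroke (value of joint clamp_trigger below 0.06 rad), for 0.05 s.
At the end, for the whole second after the job is handed in: The seam is shut (within 1.5 mm, edges parallel within 0.015 rad, both pieces flat in the jig), the moving pad presses the narrow piece with 20 to 120 N, and the robot's fingers still hold the trigger squeezed with at least 5 N (contact force between clamp_pad and board_narrow between 20 and 120 N and y of narrow_seam in the frame of wide_seam above -0.0015 m and angle between the y axis of narrow_seam and the y axis of wide_seam, either way round below 0.015 rad and angle between each of board_narrow, board_wide's own z axis and vertical below 0.04 rad and contact force between the fingers and clamp_trigger above 5 N and value of joint clamp_trigger above 0.02 rad and linear speed of board_narrow below 0.01 m/s); the arm keeps its last pose, push and grip.
It fails at once if the pad presses the board with more than 120 N (glue starved) (contact force between clamp_pad and board_narrow above 120 N).
It fails at once if a thing standing round the jig is shifted more than 30 mm (distance of any of timer, cup, spice, lemon, spice_low from where it was at the start of the episode above 0.03 m).
It also fails if it takes over 48 s, if anything falls off the work surface, if the arm or the gripper's body presses on something with over 40 N, if the wrist force passes 120 N, or if a joint passes its speed limit or range.

## Working session

There is one attempt and no reset: what is moved stays moved. The work goes in short steps, Python scripts to look and compute and a tool call to move; the robot and the scene stay as the last step left them, time stands still between calls to the robot, and variables do not carry over. Pictures are saved under pics/ and viewed, at most 10 in all, crops included, and the job is handed in when it is done.

Besides the shell and the picture viewer there is one more tool, called after "Call:" as a command line: name --pt "numbers of a row" for each row, then --argument value for the rest. apply_moves: Moves the arm, as the interface text tells. Shifts and turns lie within -1 to 1; 1 stands for 0.2 m of shift or 1.5 rad of turn. Its arguments: {"type":"object","properties":{"moves":{"type":"array","items":{"type":"array","items":{"type":"number","minimum":-1,"maximum":1}}},"grip_force":{"type":"number"}},"required":["moves"]}

```bash
mkdir -p pics; python3 - <<'E'
from cell import env, viewer, boxes_of, masks_of
import cv2
for c in ("scene","top"):
    im=viewer.read_camera(c); cv2.imwrite(f"pics/{c}0.png",im[:,:,::-1])
    print(c,viewer.get_calibration(c))
    for n in ("clamp_head","clamp_trigger","board_narrow","board_wide","jig","clamp_pad","spice","timer","cup","lemon","spice_low"):
        print(n,[(round(d["conf"],2),[round(float(x)) for x in d["location"]]) for d in boxes_of(c,n)][:3])
print(env.get_obs())
E
```

```text
scene {'fov_y': 56.7973903045653, 'cx': 278.8052767574101, 'cy': 211.45984887124732, 'position': array([0.03038527, 0.93251625, 0.63856282]), 'orientation': array([  64.54841992,    0.26078835, -152.2746559 ])}
clamp_head [(0.85, [294, 194])]
clamp_trigger [(0.5, [272, 239]), (0.35, [251, 208]), (0.17, [262, 255])]
board_narrow [(0.76, [272, 240]), (0.71, [311, 358])]
board_wide [(0.57, [261, 253])]
jig [(0.66, [281, 231]), (0.61, [284, 279])]
clamp_pad [(0.55, [287, 220]), (0.42, [311, 185])]
spice [(0.63, [311, 188]), (0.35, [292, 195])]
timer [(0.87, [209, 246])]
cup [(0.69, [253, 208])]
lemon [(0.61, [284, 279]), (0.17, [253, 207])]
spice_low [(0.52, [232, 225])]
top {'fov_y': 47.33611845915692, 'cx': 280.06785574251927, 'cy': 207.67367085178577, 'position': array([-0.18325594, -0.02857468,  1.69526155]), 'orientation': array([ 24.14220241,  -0.56993427, -85.84438758])}
clamp_head []
clamp_trigger [(0.38, [330, 199]), (0.36, [327, 172])]
board_narrow [(0.89, [173, 278]), (0.83, [291, 210])]
board_wide [(0.71, [288, 212]), (0.6, [260, 210])]
jig [(0.82, [311, 213])]
clamp_pad []
s
[... 161 characters left out ...]
s': 1.2, 'qpos': array([69.84870428, 18.39466768, -4.01610709, 83.10864882,  1.2951594 ,
       78.5423146 , -3.26169664]), 'joint_velocities': array([ 0.04542146,  0.08628369, -0.00872121,  0.09550815, -0.03114305,
        0.07382133,  0.07113791]), 'effort': array([-4.28037520e-04, -4.91102672e+01, -4.03501047e-01, -3.12769353e+01,
       -6.36739796e-02,  3.37254570e-02,  2.45616809e-05]), 'tool_pos': array([ 0.23247813, -0.6070055 ,  0.22254577]), 'tool_rot': array([-1.79999515e+02,  2.98303482e-03,  2.09584580e+01]), 'force': array([ 0.01226428,  0.23603054, -0.09341179]), 'wrist_torque': array([0.02333346, 0.01341448, 0.0141188 ]), 'grasp_force': 0.0, 'grip_width': 0.08681164761209248}
```

```bash
python3 - <<'E'
import cv2
a=cv2.imread("pics/scene0.png")[130:400,130:400];b=cv2.imread("pics/top0.png")[130:310,140:410]
cv2.imwrite("pics/sc1.png",cv2.resize(a,(600,600),interpolation=cv2.INTER_CUBIC))
cv2.imwrite("pics/tc1.png",cv2.resize(b,(810-10,533),interpolation=cv2.INTER_CUBIC))
E
```

```text
(no output)
```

View pics/sc1.png

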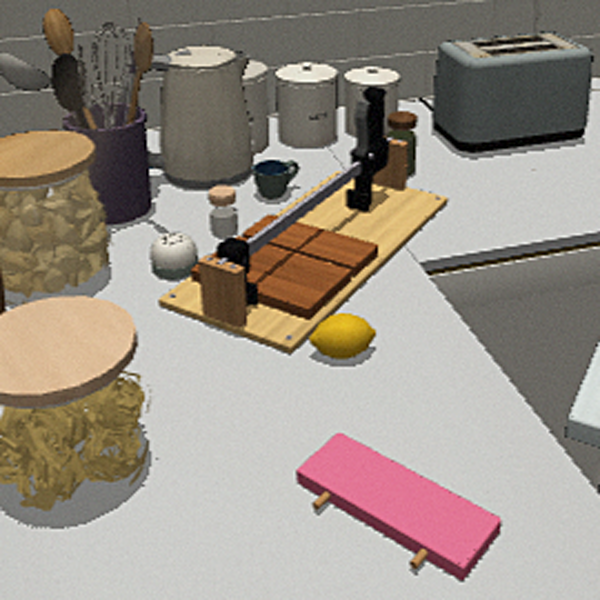

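View pics/tc1.png

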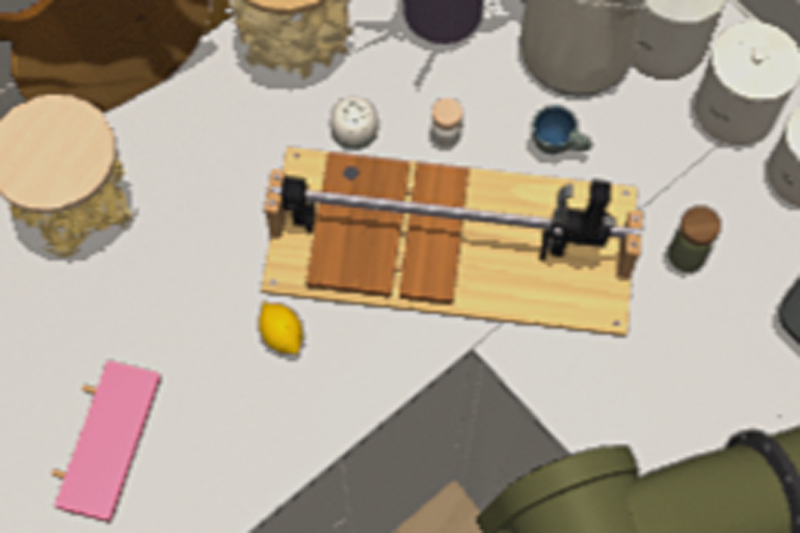

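Scene: the true narrow piece is the brown strip in the jig at top (291,210); the look-alike is the pink one at top (173,278) / scene (311,358), off the jig, so rejected. The grip is at the jig's right end, top ~(342,196), and the fixed jaw is on the left. Next I compute the jig pose.

```bash
cat > h.py <<'E'
import numpy as np
from scipy.spatial.transform import Rotation as R
def ray(cal,px):
    f=210/np.tan(np.radians(cal["fov_y"]/2)); px=np.atleast_2d(px)
    d=np.c_[(px[:,0]-cal["cx"])/f,-(px[:,1]-cal["cy"])/f,-np.ones(len(px))]
    return R.from_euler("xyz",cal["orientation"],degrees=True).apply(d)
def onz(cal,px,z):
    d=ray(cal,px); p=np.array(cal["position"]); return p+d*((z-p[2])/d[:,2])[:,None]
def proj(cal,P):
    f=210/np.tan(np.radians(cal["fov_y"]/2)); c=R.from_euler("xyz",cal["orientation"],degrees=True).inv().apply(np.atleast_2d(P)-cal["position"])
    return np.c_[cal["cx"]+f*c[:,0]/-c[:,2],cal["cy"]-f*c[:,1]/-c[:,2]]
E
python3 - <<'E'
from h import *
from cell import viewer
np.set_printoptions(precision=4,suppress=True)
t=viewer.get_calibration("top");s=viewer.get_calibration("scene")
q=np.array([(288,147),(262,292),(637,186),(631,334)])/2.962+[140,130]
C=onz(t,q,.012);print("corners",C)
q=np.array([(160,300),(292,350),(447,200)])/2.2222+130
print("scene corners",onz(s,q,.012))
g=onz(t,np.array([(600,185)])/2.962+[140,130],.198);print("grip top",g)
print("scene grip top",onz(s,np.array([(374,92)])/2.2222+130,.198))
q=np.array([(408,160),(392,296),(416,163),(401,299),(468,166),(453,302)])/2.962+[140,130]
print("edges wide, narrow seam, narrow outer",onz(t,q,.030))
for n,p in dict(kettle=(580,80),cup=(555,130),spice=(700,225)).items(): print(n,onz(t,np.array([p])/2.962+[140,130],.05))
print(viewer.get_calibration("wrist"))
E
```

```text
corners [[ 0.6785  0.1869  0.012 ]
 [ 0.4693  0.1973  0.012 ]
 [ 0.6566 -0.2784  0.012 ]
 [ 0.4482 -0.2726  0.012 ]]
scene corners [[ 0.6756  0.1923  0.012 ]
 [ 0.4676  0.2064  0.012 ]
 [ 0.4454 -0.2541  0.012 ]]
grip top [[ 0.5618 -0.2074  0.198 ]]
scene grip top [[ 0.5504 -0.1938  0.198 ]]
edges wide, narrow seam, narrow outer [[ 0.6624  0.0253  0.03  ]
 [ 0.4694  0.0311  0.03  ]
 [ 0.6588  0.0145  0.03  ]
 [ 0.4662  0.0195  0.03  ]
 [ 0.6597 -0.0539  0.03  ]
 [ 0.4672 -0.046   0.03  ]]
kettle [[ 0.7895 -0.1954  0.05  ]]
cup [[ 0.7113 -0.1645  0.05  ]]
spice [[ 0.5885 -0.3535  0.05  ]]
{'fov_y': 61.178847116311516, 'cx': 280.5098353790716, 'cy': 207.1648059600021, 'position': array([ 0.2991, -0.5823,  0.3851]), 'orientation': array([-14.9588,   0.0394, -69.0961])}
```

Call:
apply_moves --pt "0.1 -0.1 -0.2 0 0 0 1" --pt "0.25 -0.2 -0.4 0 0 0 1" --pt "0.4 -0.33 -0.6 0 0 0 1" --pt "0.55 -0.45 -0.68 0 0 0 1" --pt "0.7 -0.58 -0.68 0 0 0 1" --pt "0.7 -0.58 -0.68 0 0 0 1"

```text
time_s: 1.8
tool_pos: [0.327, -0.4431, 0.361]
tool_rot: [179.9, -0.2, 21.6]
force: [0.9, 0.5, -0.1]
grip_width: 0.0869
grasp_force: 0.0
```

Call:
apply_moves --pt "0.14 -0.12 0 0 0 0 1" --pt "0.3 -0.24 0 0 0 0 1" --pt "0.45 -0.36 0 0 0 0 1" --pt "0.6 -0.48 0 0 0 0 1" --pt "0.7 -0.58 0 0 0 0 1" --pt "0.7 -0.58 0 0 0 0 1"

```text
time_s: 2.4
tool_pos: [0.4134, -0.2857, 0.3589]
tool_rot: [-180.0, -0.1, 21.4]
force: [0.2, -1.2, -0.0]
grip_width: 0.087
grasp_force: 0.0
```

Call:
apply_moves --pt "0.14 -0.12 0 0 0 0.06 1" --pt "0.3 -0.24 0 0 0 0.12 1" --pt "0.45 -0.36 0 0 0 0.18 1" --pt "0.6 -0.48 0 0 0 0.24 1" --pt "0.7 -0.58 0 0 0 0.275 1" --pt "0.7 -0.58 0 0 0 0.275 1" --pt "0.7 -0.58 0 0 0 0.275 1"

```text
time_s: 3.1
tool_pos: [0.5, -0.1328, 0.3583]
tool_rot: [180.0, 0.0, -2.7]
force: [-0.0, -1.2, -0.0]
grip_width: 0.0868
grasp_force: 0.0
```

```bash
python3 - <<'E'
from cell import env, viewer, boxes_of
import cv2,json
o=env.get_obs(); c=viewer.get_calibration("wrist"); im=viewer.read_camera("wrist")
print(o["time_s"],o["tool_pos"],o["tool_rot"],o["qpos"])
json.dump({k:(v.tolist() if hasattr(v,"tolist") else v) for k,v in c.items()},open("w1.json","w"))
cv2.imwrite("pics/w1.png",im[:,:,::-1]); cv2.imwrite("pics/w1b.png",cv2.resize(im[:,:,::-1],(800,600)))
for n in ("clamp_head","clamp_trigger","board_narrow","clamp_pad"): print(n,[(round(d["conf"],2),d["location"]) for d in boxes_of("wrist",n)][:3])
E
```

```text
3.1 [ 0.50002621 -0.13281807  0.35829168] [ 1.79950923e+02  3.63259774e-02 -2.65324148e+00] [ 40.7573625    1.5806389  -29.36561434  87.5052105    0.82923644
  91.14548815 -81.23597915]
clamp_head [(0.73, [334.2, 121.8]), (0.51, [269.8, 112.3])]
clamp_trigger [(0.67, [184.1, 6.1]), (0.55, [311.3, 122.6]), (0.54, [193.2, 109.6])]
board_narrow [(0.59, [187.0, 106.6])]
clamp_pad [(0.72, [293.0, 112.9])]
```

View pics/w1b.png

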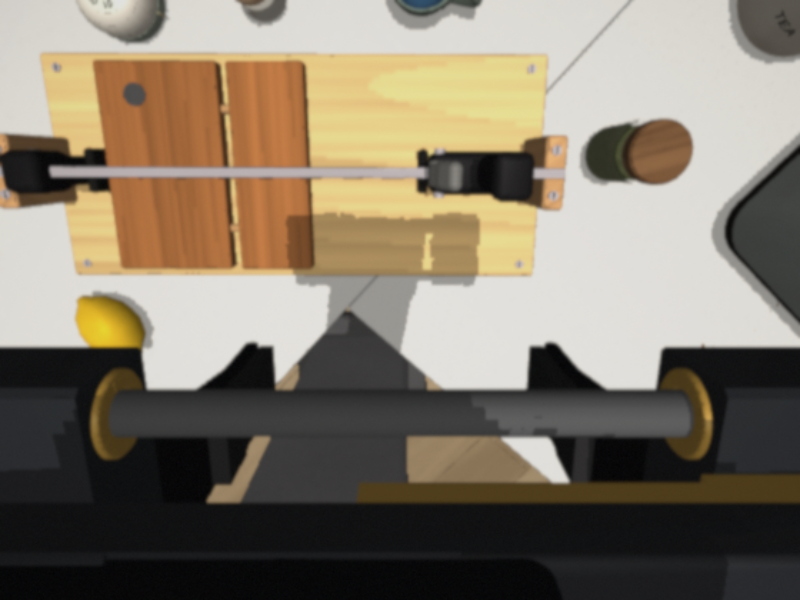

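The close view shows the black grip top at about (515,176) and trigger at (445,176), the narrow piece's outer edge at columns 304–313, and the bar on row 172, all in view-image pixels. There is no pink piece here.

```bash
python3 - <<'E'
from h import *
import json,cv2
np.set_printoptions(precision=4,suppress=True)
c=json.load(open("w1.json"));k=1/1.42857
print(c)
def P(l,z): return onz(c,np.array(l)*k,z)
print("bar",P([(60,172),(400,172.5),(560,173)],.096))
print("base corners",P([(41,55),(548,55),(76,274),(533,274)],.012))
print("grip back top",P([(533,153),(533,198),(492,155),(492,198)],.198))
print("trigger front 165/175",P([(428,175)],.165),P([(428,175)],.185))
print("narrow outer z30/z12",P([(304,63),(313,268)],.03),P([(304,63),(313,268)],.012))
print("seam",P([(225,63),(242,268),(218,63),(233,268)],.03))
im=cv2.imread("pics/w1.png");a=im[85:165,180:400]
cv2.imwrite("pics/w1c.png",cv2.resize(a,None,fx=3.6,fy=3.6,interpolation=cv2.INTER_CUBIC))
g=im.mean(2)
for r in (60,80,100,140,160,180): print(r,[int(v) for v in g[r,200:228]])
E
```

```text
{'fov_y': 61.178847116311516, 'cx': 280.5098353790716, 'cy': 207.1648059600021, 'position': [0.5713331093694195, -0.13653726487394313, 0.5208060299950298], 'orientation': [-15.010406763007216, 0.0068947120948662614, -92.71089053168747]}
bar [[ 0.5749  0.1408  0.096 ]
 [ 0.5614 -0.1354  0.096 ]
 [ 0.5549 -0.2655  0.096 ]]
base corners [[ 0.6802  0.19    0.012 ]
 [ 0.6581 -0.2763  0.012 ]
 [ 0.4741  0.2017  0.012 ]
 [ 0.4519 -0.2667  0.012 ]]
grip back top [[ 0.5716 -0.2176  0.198 ]
 [ 0.5444 -0.2181  0.198 ]
 [ 0.5716 -0.1925  0.198 ]
 [ 0.5456 -0.1925  0.198 ]]
trigger front 165/175 [[ 0.5605 -0.1546  0.165 ]] [[ 0.5611 -0.1536  0.185 ]]
narrow outer z30/z12 [[ 0.6587 -0.0543  0.03  ]
 [ 0.4725 -0.0451  0.03  ]] [[ 0.6619 -0.0513  0.012 ]
 [ 0.4689 -0.0418  0.012 ]]
seam [[0.6621 0.0161 0.03  ]
 [0.4758 0.0248 0.03  ]
 [0.6624 0.0223 0.03  ]
 [0.4762 0.0337 0.03  ]]
60 [122, 117, 114, 113, 114, 117, 120, 120, 117, 116, 109, 95, 79, 72, 116, 168, 187, 189, 189, 189, 189, 189, 190, 189, 189, 189, 188, 189]
80 [126, 125, 123, 120, 116, 115, 116, 119, 119, 117, 113, 109, 99, 80, 80, 126, 175, 191, 194, 194, 194, 194, 194, 194, 194, 194, 194, 194]
100 [127, 126, 124, 123, 122, 122, 123, 121, 121, 120, 117, 114, 109, 96, 77, 77, 123, 173, 190, 192, 193, 193, 193, 192, 193, 193, 192, 192]
140 [129, 128, 127, 125, 124, 122, 120, 121, 121, 121, 121, 120, 117, 115, 110, 94, 75, 87, 135, 174, 187, 189, 189, 189, 189, 189, 189, 189]
160 [114, 97, 86, 84, 83, 82, 79, 77, 75, 75, 76, 78, 79, 77, 75, 72, 64, 57, 70, 101, 121, 127, 129, 128, 128, 129, 129, 129]
180 [112, 97, 85, 83, 82, 83, 81, 80, 76, 74, 75, 76, 79, 79, 77, 76, 73, 65, 56, 74, 107, 130, 134, 136, 137, 136, 136, 136]
```

View pics/w1c.png

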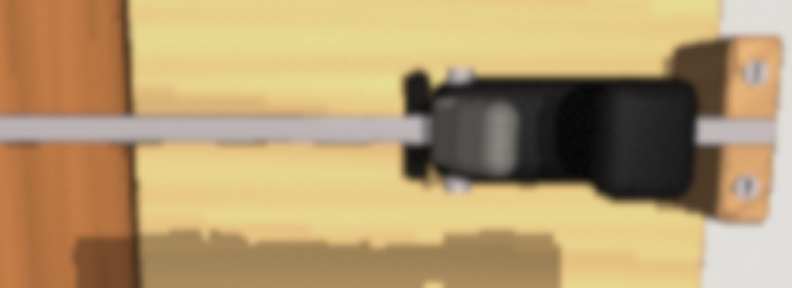

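Call:
apply_moves --pt "0.15 0.13 0 0 0 0 1" --pt "0.307 0.257 0.15 0 0 0 1" --pt "0.307 0.257 0.35 0 0 0 1" --pt "0.307 0.257 0.5 0 0 0 1" --pt "0.307 0.257 0.6 0 0 0 1" --pt "0.307 0.257 0.7 0 0 0 1" --pt "0.307 0.257 0.8 0 0 0 1" --pt "0.307 0.257 0.9 0 0 0 1" --pt "0.307 0.257 1.0 0 0 0 1" --pt "0.307 0.257 1.0 0 0 0 1"

```text
time_s: 4.35
tool_pos: [0.5567, -0.1866, 0.1555]
tool_rot: [-179.9, 0.3, -2.8]
force: [-0.3, 0.2, 0.0]
grip_width: 0.0866
grasp_force: 0.0
```

Call:
apply_moves --pt "0 0 0.03 0 0 0 1" --pt "0 0 0.06 0 0 0 1" --pt "0 0 0.06 0 0 0 1"

```text
time_s: 4.65
tool_pos: [0.5591, -0.1862, 0.1465]
tool_rot: [180.0, 0.0, -2.7]
force: [0.1, -0.7, -0.0]
grip_width: 0.0869
grasp_force: 0.0
```

```bash
python3 - <<'E'
from cell import env, viewer
import cv2
im=viewer.read_camera("wrist"); cv2.imwrite("pics/w2.png",im[:,:,::-1])
o=env.get_obs(); print(o["time_s"],o["tool_pos"],o["tool_rot"],o["force"])
E
```

```text
4.7 [ 0.55923373 -0.18617853  0.14681816] [ 1.79986011e+02 -1.52967789e-02 -2.68135455e+00] [-0.2957079   0.44852133 -0.04845369]
```

View pics/w2.png

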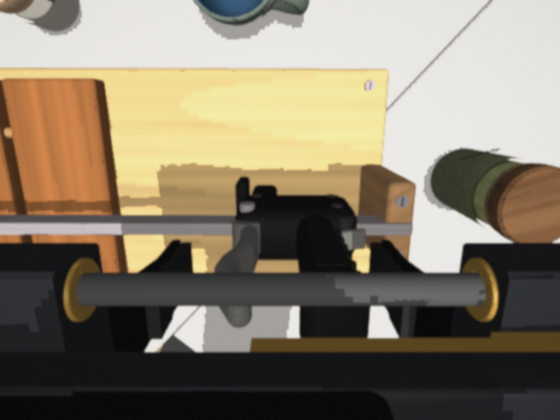

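Call:
apply_moves --pt "0 -0.04 0 0 0 0 1" --pt "0 -0.07 0 0 0 0 1" --pt "0 -0.1 0 0 0 0 1" --pt "0 -0.13 0 0 0 0 1" --pt "0 -0.16 0 0 0 0 1" --pt "0 -0.19 0 0 0 0 1" --pt "0 -0.22 0 0 0 0 1" --pt "0 -0.25 0 0 0 0 1" --pt "0 -0.28 0 0 0 0 1" --pt "0 -0.31 0 0 0 0 1" --pt "0 -0.34 0 0 0 0 1" --pt "0 -0.36 0 0 0 0 1" --pt "0 -0.38 0 0 0 0 1" --pt "0 -0.4 0 0 0 0 1" --pt "0 -0.415 0 0 0 0 1" --pt "0 -0.43 0 0 0 0 1" --pt "0 -0.44 0 0 0 0 1" --pt "0 -0.45 0 0 0 0 1" --pt "0 -0.455 0 0 0 0 1" --pt "0 -0.455 0 0 0 0 1"

```text
time_s: 6.7
tool_pos: [0.5639, -0.0952, 0.1471]
tool_rot: [180.0, -0.1, -2.7]
force: [1.5, -4.5, 1.2]
grip_width: 0.0868
grasp_force: 2.0
```

```bash
python3 - <<'E'
from cell import env, viewer
import cv2
c=viewer.get_calibration("wrist");im=viewer.read_camera("wrist"); cv2.imwrite("pics/w3.png",im[:,:,::-1])
print(c)
im=viewer.read_camera("scene")
cv2.imwrite("pics/s3.png",cv2.resize(im[150:330,180:400,::-1],None,fx=3.3,fy=3.3,interpolation=cv2.INTER_CUBIC))
o=env.get_obs(); print(o["time_s"],o["tool_pos"],o["tool_rot"],o["force"])
E
```

```text
{'fov_y': 61.178847116311516, 'cx': 280.5098353790716, 'cy': 207.1648059600021, 'position': array([ 0.63487191, -0.09895658,  0.30967223]), 'orientation': array([-1.49063304e+01,  1.91126780e-02, -9.27206330e+01])}
6.8 [ 0.56387583 -0.09521995  0.14706387] [ 1.79972689e+02 -6.79468015e-02 -2.66901236e+00] [ 1.4343208  -2.9609924   1.95005945]
```

View pics/w3.png

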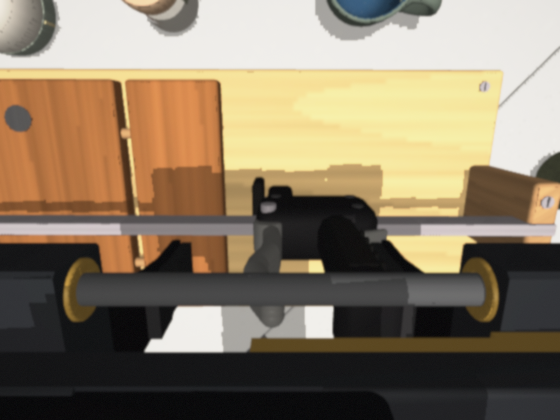

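View pics/s3.png

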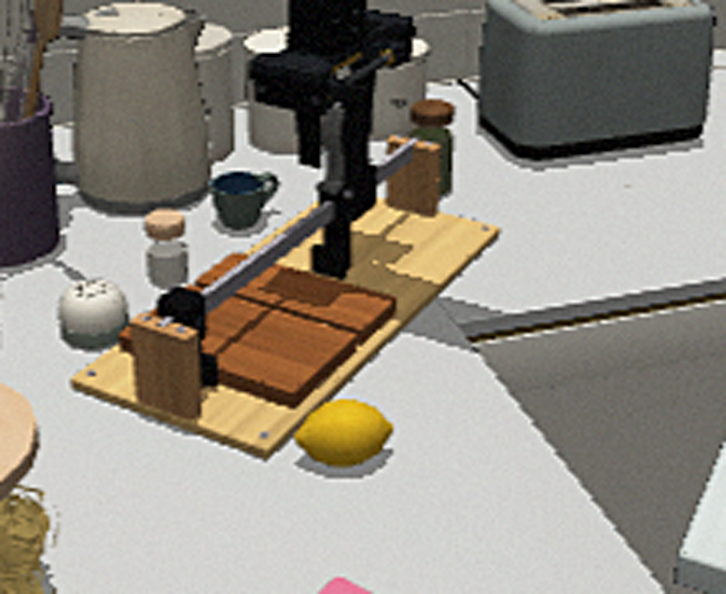

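The head slid along, the finger is at the grip's back, and nothing else moved. Both measurements give a gap of about 26 mm (pad face col 254, board edge col ~224), so I push 13 mm more.

Call:
apply_moves --pt "0 -0.01 0 0 0 0 1" --pt "0 -0.025 0 0 0 0 1" --pt "0 -0.04 0 0 0 0 1" --pt "0 -0.05 0 0 0 0 1" --pt "0 -0.06 0 0 0 0 1" --pt "0 -0.065 0 0 0 0 1" --pt "0 -0.065 0 0 0 0 1" --pt "0 -0.065 0 0 0 0 1" --pt "0 -0.065 0 0 0 0 1" --pt "0 -0.065 0 0 0 0 1"

```text
time_s: 7.8
tool_pos: [0.5638, -0.082, 0.1464]
tool_rot: [-180.0, 0.0, -2.7]
force: [1.6, -2.7, 2.5]
grip_width: 0.0871
grasp_force: 1.7
```

Call:
apply_moves --grip_force 15 --pt "0 0.03 0 0 0 0 1" --pt "0 0.06 0 0 0 0 0.9" --pt "0 0.07 0 0 0 0 0.8" --pt "0 0.07 0 0 0 0 0.7" --pt "0 0.07 0 0 0 0 0.6" --pt "0 0.07 0 0 0 0 0.45" --pt "0 0.07 0 0 0 0 0.45" --pt "0 0.07 0 0 0 0 0.45" --pt "0 0.07 0 0 0 0 0.45" --pt "0 0.07 0 0 0 0 0.45"

```text
time_s: 8.8
tool_pos: [0.5632, -0.0972, 0.1464]
tool_rot: [179.9, 0.0, -2.7]
force: [0.6, -4.5, -3.0]
grip_width: 0.0427
grasp_force: 15.0
```

Call:
apply_moves --pt "0 0 0 0 0 0 1" --pt "0 0 0 0 0 0 1" --pt "0 0 0 0 0 0 1" --pt "0 -0.02 0 0 0 0 1" --pt "0 -0.038 0 0 0 0 1" --pt "0 -0.038 0 0 0 0 1" --pt "0 -0.038 0 0 0 0 1"

```text
time_s: 9.5
tool_pos: [0.5638, -0.0888, 0.1467]
tool_rot: [180.0, -0.0, -2.7]
force: [-0.7, -0.5, 0.1]
grip_width: 0.0854
grasp_force: 0.0
```

Call:
apply_moves --grip_force 15 --pt "0 0 0 0 0 0 0.8" --pt "0 0 0 0 0 0 0.7" --pt "0 0 0 0 0 0 0.6" --pt "0 0 0 0 0 0 0.45" --pt "0 0 0 0 0 0 0.45" --pt "0 0 0 0 0 0 0.45" --pt "0 0 0 0 0 0 0.45" --pt "0 0 0 0 0 0 0.45"

```text
time_s: 10.3
tool_pos: [0.5636, -0.0902, 0.1465]
tool_rot: [179.9, -0.0, -2.7]
force: [1.2, -4.8, -0.9]
grip_width: 0.0425
grasp_force: 15.0
```

Call:
apply_moves --pt "0 0 0 0 0 0 1" --pt "0 0 0 0 0 0 1" --pt "0 0 0 0 0 0 1" --pt "0 -0.02 0 0 0 0 1" --pt "0 -0.035 0 0 0 0 1" --pt "0 -0.035 0 0 0 0 1" --pt "0 -0.035 0 0 0 0 1"

```text
time_s: 11.0
tool_pos: [0.564, -0.0818, 0.1466]
tool_rot: [180.0, 0.0, -2.7]
force: [-0.8, -0.3, -0.2]
grip_width: 0.085
grasp_force: 0.0
```

Call:
apply_moves --grip_force 15 --pt "0 0 0 0 0 0 0.8" --pt "0 0 0 0 0 0 0.7" --pt "0 0 0 0 0 0 0.65" --pt "0 0 0 0 0 0 0.6" --pt "0 0 0 0 0 0 0.55" --pt "0 0 0 0 0 0 0.5" --pt "0 0 0 0 0 0 0.45" --pt "0 0 0 0 0 0 0.45" --pt "0 0 0 0 0 0 0.45"

```text
time_s: 11.9
tool_pos: [0.564, -0.0833, 0.1465]
tool_rot: [179.9, -0.0, -2.7]
force: [-0.5, -5.3, -0.7]
grip_width: 0.0428
grasp_force: 15.0
```

```bash
python3 - <<'E'
from cell import env, viewer
import cv2
c=viewer.get_calibration("wrist");im=viewer.read_camera("wrist"); cv2.imwrite("pics/w4.png",im[:,:,::-1])
cv2.imwrite("pics/w4c.png",cv2.resize(im[60:280,20:320,::-1],None,fx=2.6,fy=2.6,interpolation=cv2.INTER_CUBIC))
o=env.get_obs(); print(o["time_s"],o["tool_pos"],o["grip_width"],o["grasp_force"],o["force"])
E
```

```text
11.95 [ 0.56399818 -0.08331702  0.14646282] 0.042717732165463096 14.991702841361985 [ 0.33317001 -4.66940652 -0.3246151 ]
```

View pics/w4c.png

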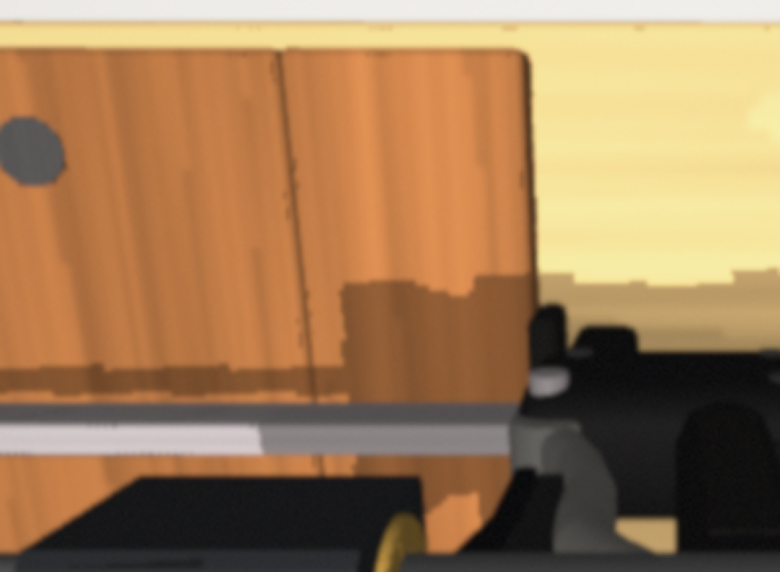

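The seam (crop col ~300) is nearly shut, and the pad bears at crop (540,330). The next stroke goes on with gradually rising force.

Call:
apply_moves --pt "0 0 0 0 0 0 1" --pt "0 0 0 0 0 0 1" --pt "0 0 0 0 0 0 1" --pt "0 -0.02 0 0 0 0 1" --pt "0 -0.025 0 0 0 0 1" --pt "0 -0.025 0 0 0 0 1" --pt "0 -0.025 0 0 0 0 1"

```text
time_s: 12.65
tool_pos: [0.5642, -0.0769, 0.1466]
tool_rot: [180.0, 0.0, -2.7]
force: [-0.1, -0.3, -0.1]
grip_width: 0.0852
grasp_force: 0.0
```

Call:
apply_moves --grip_force 12 --pt "0 0 0 0 0 0 0.8" --pt "0 0 0 0 0 0 0.7" --pt "0 0 0 0 0 0 0.65" --pt "0 0 0 0 0 0 0.6" --pt "0 0 0 0 0 0 0.55" --pt "0 0 0 0 0 0 0.5" --pt "0 0 0 0 0 0 0.45" --pt "0 0 0 0 0 0 0.45" --pt "0 0 0 0 0 0 0.45"

```text
time_s: 13.55
tool_pos: [0.5643, -0.0771, 0.1466]
tool_rot: [180.0, -0.0, -2.7]
force: [0.7, -2.2, 0.8]
grip_width: 0.0491
grasp_force: 12.0
```

Call:
apply_moves --grip_force 18 --pt "0 0 0 0 0 0 0.4" --pt "0 0 0 0 0 0 0.4" --pt "0 0 0 0 0 0 0.4" --pt "0 0 0 0 0 0 0.4"

```text
time_s: 13.95
tool_pos: [0.5642, -0.0778, 0.1466]
tool_rot: [179.9, -0.0, -2.7]
force: [0.7, -5.7, 1.9]
grip_width: 0.045
grasp_force: 18.0
```

Call:
apply_moves --grip_force 23 --pt "0 0 0 0 0 0 0.4" --pt "0 0 0 0 0 0 0.4" --pt "0 0 0 0 0 0 0.4" --pt "0 0 0 0 0 0 0.4"

```text
time_s: 14.35
tool_pos: [0.5642, -0.0785, 0.1465]
tool_rot: [179.9, -0.0, -2.7]
force: [-0.5, -5.6, 1.4]
grip_width: 0.0431
grasp_force: 23.0
```

Call:
apply_moves --pt "0 0 0 0 0 0 1" --pt "0 0 0 0 0 0 1" --pt "0 0 0 0 0 0 1" --pt "0 -0.015 0 0 0 0 1" --pt "0 -0.025 0 0 0 0 1" --pt "0 -0.025 0 0 0 0 1" --pt "0 -0.025 0 0 0 0 1"

```text
time_s: 15.05
tool_pos: [0.5645, -0.0718, 0.1466]
tool_rot: [180.0, 0.0, -2.7]
force: [0.8, -0.2, 0.2]
grip_width: 0.085
grasp_force: 0.0
```

Call:
apply_moves --grip_force 12 --pt "0 0 0 0 0 0 0.8" --pt "0 0 0 0 0 0 0.7" --pt "0 0 0 0 0 0 0.65" --pt "0 0 0 0 0 0 0.6" --pt "0 0 0 0 0 0 0.55" --pt "0 0 0 0 0 0 0.5" --pt "0 0 0 0 0 0 0.45" --pt "0 0 0 0 0 0 0.4"

```text
time_s: 15.85
tool_pos: [0.5645, -0.072, 0.1466]
tool_rot: [180.0, -0.0, -2.7]
force: [-1.1, -1.3, 0.2]
grip_width: 0.057
grasp_force: 12.0
```

Call:
apply_moves --grip_force 20 --pt "0 0 0 0 0 0 0.4" --pt "0 0 0 0 0 0 0.4" --pt "0 0 0 0 0 0 0.4" --pt "0 0 0 0 0 0 0.4"

```text
time_s: 16.25
tool_pos: [0.5644, -0.0733, 0.1465]
tool_rot: [179.9, -0.0, -2.8]
force: [-0.6, -4.3, 0.5]
grip_width: 0.0531
grasp_force: 20.0
```

Call:
apply_moves --grip_force 28 --pt "0 0 0 0 0 0 0.4" --pt "0 0 0 0 0 0 0.4" --pt "0 0 0 0 0 0 0.4" --pt "0 0 0 0 0 0 0.4" --pt "0 0 0 0 0 0 0.4" --pt "0 0 0 0 0 0 0.4"

```text
time_s: 16.85
tool_pos: [0.5644, -0.0749, 0.1465]
tool_rot: [179.8, -0.0, -2.8]
force: [-0.5, -6.7, 0.7]
grip_width: 0.0471
grasp_force: 28.0
```

```bash
python3 - <<'E'
from cell import env, viewer
import cv2
im=viewer.read_camera("wrist"); cv2.imwrite("pics/w5c.png",cv2.resize(im[60:280,20:320,::-1],None,fx=2.6,fy=2.6,interpolation=cv2.INTER_CUBIC))
o=env.get_obs(); print(o["time_s"],o["tool_pos"],o["grip_width"],o["grasp_force"],o["force"])
E
```

```text
16.9 [ 0.56439388 -0.07490143  0.14655644] 0.04716597675462801 28.018478758167475 [ 0.18234829 -8.17834961  0.62275012]
```

View pics/w5c.png

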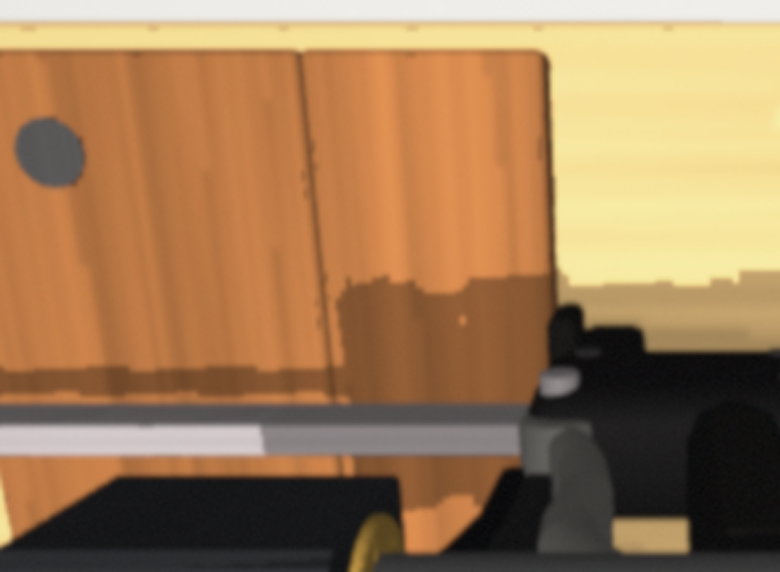

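The seam is a uniform hairline (crop cols 300–340), the pad bears on the edge, and the trigger is held at 28 N short of full squeeze. Handing in.

```bash
python3 -c "
from cell import env
print(env.sign_off())"
```

```text
the job is handed in; nothing more can be done
None
```

The job is handed in at about 17 s, but no verdict came back: the seam looks shut in the wrist image, the fingers hold the trigger partly squeezed at 28 N, and I estimate, not measured, a pad force of about 50 N from the trigger-to-pad ratio.

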